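# Load the green freezer-label roll onto the pantry's label spindle

## Task

Vegetables are being packed for the freezer: load the green roll of labels onto the upright brass spindle of the round dark-wood dispenser base. Keep hold of the roll while you lower it over the spindle, do not drop it, and let go once it sits flush on the base. Leave the blue and red rolls standing where they are.

Things in the scene. Friction and masses are not known exactly. Their poses are not given: they have to be found in the camera images.
- green_roll_mid (a point): The roll to load: a green roll of paper labels on a brown cardboard core, with four pale upright stripes between labels, a stiff upright tube standing on the worktop: outer diameter 54 mm, height 64 mm, open vertical bore of 30 mm diameter right through, about 80 g, the same either way up. This point is its centre, half-way up the axis (32 mm above its lower end); z runs along the bore.
- spindle_foot (a point): Where the roll must go. A round dark-wood base, 110 mm in diameter and 20 mm high, fixed to the worktop, with an upright brass spindle at its centre, 12 mm in diameter and 66 mm tall above the base (round-edged tip 86 mm above the worktop). This point is the foot of the spindle, at the centre of the base's upper face, 20 mm above the worktop; z points up along the spindle. A loaded roll has its centre 32 mm above this point.
- blue_roll_mid (a point): A blue roll of labels, same shape and size as the green one; leave it alone. This point is its centre, half-way up.
- red_roll_mid (a point): A red roll of labels, same shape and size as the green one; leave it alone. This point is its centre, half-way up.

How it is judged:
On the way:
1. the green roll, held by the fingers, is lowered over the spindle to within 15 mm of the base (contact force between the fingers and green_roll above 0.5 N and horizontal distance between green_roll_mid and spindle_foot below 0.015 m and z of green_roll_mid in the frame of spindle_foot below 0.047 m), for 0.05 s.
At the end, for the whole second after the job is handed in: The green roll is on the spindle, its axis within 15 mm of the spindle's, sitting on the base (its centre 27 to 37 mm above the base's upper face), upright within 0.1 rad, released and at rest; the blue and red rolls are within 30 mm of where they began (horizontal distance between green_roll_mid and spindle_foot below 0.015 m and z of green_roll_mid in the frame of spindle_foot between 0.027 and 0.037 m and angle between the z axis of green_roll_mid and the z axis of spindle_foot, either way round below 0.1 rad and linear speed of green_roll below 0.02 m/s and distance of each of blue_roll_mid, red_roll_mid from where it was at the start of the episode below 0.03 m); the robot touches nothing.
It fails at once if the blue or the red roll is moved by more than 30 mm (distance of any of blue_roll_mid, red_roll_mid from where it was at the start of the episode above 0.03 m).
It also fails if it takes over 34 s, if anything falls off the work surface, if the arm or the gripper's body presses on something with over 40 N, if the wrist force passes 120 N, or if a joint passes its speed limit or range.

## Robot

A 7-joint arm with a two-finger parallel gripper is mounted at the origin on the work surface. World frame = base frame: x ahead of the robot, y to its left, z up, the work surface at z = 0. Lengths are in m, angles in rad, forces in N, time in s.
With the tool pointing down it reaches from about 0.425 to 0.925 m from the base axis. Payload 6.8 kg.
Tool frame: the origin (TCP) lies on the front face of the gripper's body, between the roots of the fingers; the fingertips stand 80 mm ahead of it and the grasp point (between the pads) lies 61 mm ahead of it; z points along the fingers, y is the line along which they close (so a half turn about z gives the same grasp; the last joint's range is limited). The gripper opens to 88 mm and grips with 3 to 60 N. Pads are 20 mm wide; open, the fingers measure 115 mm over their backs; the gripper's body (75 mm by 178 mm) begins 61 mm behind the grasp point.
Start: joints at [-1.229, 0.477, 0.022, 1.555, -0.011, 1.109, -0.083], TCP at [0.293, 0.608, 0.303] pointing down, gripper open.
Joint ranges: [-2.96, 2.96], [-0.34, 2.1], [-1.41, 1.46], [0.24, 2.44], [-1.37, 4.51], [0.17, 1.92], [-2.96, 2.96]. Speed limits (rad/s): [2.39, 2.39, 3.14, 3.14, 3.14, 3.14, 3.14].

## Interface

Orientations are given as a rotation vector (axis times angle).
In Python, from station import r gives the robot as it stands. The module is installed in compiled form; this text tells all that it offers.
- The arm moves only by the tool send_rows, never from a script. Its argument "deltas" is a list of rows, each an object of numbers: "tx", "ty", "tz": the shift along the tool's x, y, z in mm; "ax", "ay", "az": the turn, a rotation vector about the tool's x, y, z in degrees; "claw": the closure, from -1 (fully open) to 1 (shut). In form: [{"tx": .., "ty": .., "tz": .., "ax": .., "ay": .., "az": .., "claw": ..}, ...]. A call has exactly 10 rows; each row shifts and turns the commanded pose from where the row before left it, along the tool's axes as they then stand; what a row does not reach is not made up. A row lasts 1/10 s, in which the tool goes at most 50 mm and 8.59 degrees, less where a joint would pass 70% of its speed; a pose out of reach is approached as far as the arm can. A call is refused whole if a number of a shift passes 50 or a number of a turn 8.59, either way. A call with a gripper value outside its range is refused whole. The fingers move at their own pace and stop on an object; "grip_force" is the grip in N (left out, the last holds). Time passes only in rows, so rows that do not move let the fingers close, or fill a call up. It gives the time, the measured TCP pose, the force, the opening and the grip force at its end, in the units of the state.
- r.get_obs(): the state, without advancing time (a new reading comes with each control period).
- r.get_image(name): name is "side" or "top"; returns a dict with "image" (384x512x3 uint8, red, green, blue), "mtx" (3x3 intrinsics, pixels), "R" (3x3) and "t" (3): a world point X has camera coordinates R X + t. Camera axes: x right, y down, z forward; pixel columns grow to the right and rows downward; lengths in m; the calibration is good to about 2 mm. A picture is of the moment at which its call begins. There is no depth.
- r.close_job(): hands the job in; it is judged then, once.
The state is a dict: "time_s": time; "joints": joint angles; "qd": joint speeds; "effort": joint torques, N m; "ee_pos": TCP position; "tcp_rot": TCP orientation; "ft_force": force on the tool from outside, world axes, zero at the start; "wrist_torque": the same for the moment, N m; "width": finger opening in m; "grasp_force": force on a finger pad.
Only numpy, scipy, OpenCV 4.12 (cv2) and the standard library are available. Lean on these libraries where they do the work, as an engineer would, in place of code of your own. Each camera call takes 0.05 s, during which the arm holds its last target. There are 200 camera calls.

## Working session

There is one attempt and no reset: what is moved stays moved. The work goes in short steps, Python scripts to look and compute and a tool call to move; the robot and the scene stay as the last step left them, time stands still between calls to the robot, and variables do not carry over. Pictures are saved under pics/ and viewed, at most 10 in all, crops included, and the job is handed in when it is done.

Besides the shell and the picture viewer there is one more tool, called in YAML: its name, and indented under it one key for each argument. send_rows: Moves the arm, as the interface text tells. Its arguments: {"type":"object","properties":{"deltas":{"type":"array","items":{"type":"object","properties":{"tx":{"type":"number"},"ty":{"type":"number"},"tz":{"type":"number"},"ax":{"type":"number"},"ay":{"type":"number"},"az":{"type":"number"},"claw":{"type":"number"}}}},"grip_force":{"type":"number"}},"required":["deltas"]}

```bash
mkdir -p pics; python3 - <<'E'
from station import r
import cv2,numpy as np,pickle
o=r.get_obs();print({k:np.round(v,3) for k,v in o.items()})
d={}
for n in("side","top"):
    a=r.get_image(n);d[n]=a;cv2.imwrite(f"pics/{n}0.png",a["image"][...,::-1]);print(n,a["mtx"],np.round(a["R"],3),a["t"])
pickle.dump(d,open("c0.pkl","wb"))
E
```

```text
{'time_s': np.float64(0.0), 'joints': array([-1.229,  0.478,  0.022,  1.556, -0.011,  1.109, -0.083]), 'qd': array([ 0.   , -0.   , -0.001, -0.   , -0.001,  0.002,  0.   ]), 'effort': array([-1.0000e-03, -5.8286e+01,  1.5340e+00, -2.7263e+01, -5.4000e-02,
        1.7000e-02,  0.0000e+00]), 'ee_pos': array([0.293, 0.607, 0.302]), 'tcp_rot': array([-7.000e-01, -3.062e+00,  3.000e-03]), 'ft_force': array([0.835, 0.331, 0.243]), 'wrist_torque': array([ 0.036, -0.015, -0.003]), 'grasp_force': np.float64(0.0), 'width': np.float64(0.088)}
side [[412.94727507   0.         269.76055482]
 [  0.         412.94727507 185.39231741]
 [  0.           0.           1.        ]] [[ 0.904 -0.428 -0.003]
 [-0.204 -0.424 -0.882]
 [ 0.376  0.798 -0.471]] [-0.50627593  0.18493855  0.68218138]
top [[367.24513173   0.         256.30289976]
 [  0.         367.24513173 191.68465842]
 [  0.           0.           1.        ]] [[ 0.026 -1.    -0.017]
 [-0.985 -0.023 -0.169]
 [ 0.169  0.022 -0.985]] [-0.00958087  0.56159528  0.70132611]
```

View pics/side0.png

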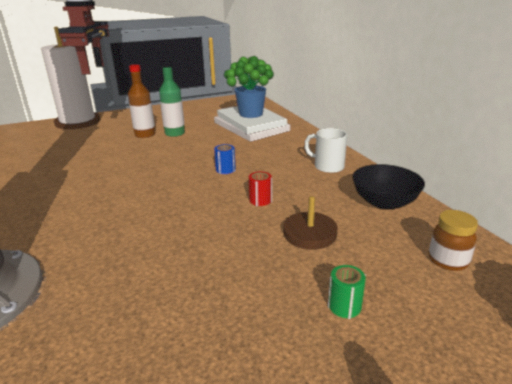

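View pics/top0.png

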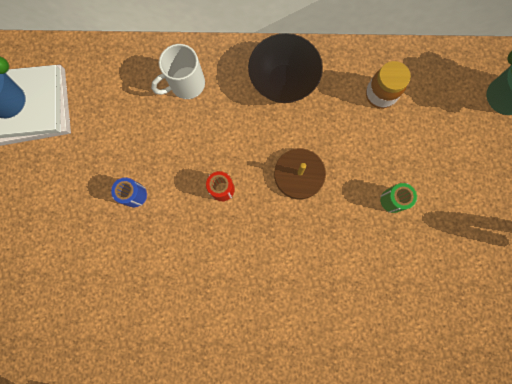

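The side view shows the green roll at about (347,291), the base at (311,230), red at (261,188) and blue at (225,159). In the top view green's upper rim is at about (404,197), the base disc at (300,173) and the spindle tip at (303,166). I'll enlarge both.

```bash
python3 - <<'E'
import cv2,pickle,numpy as np
d=pickle.load(open("c0.pkl","rb"))
t=d["top"]["image"][140:220,265:425,::-1];s=d["side"]["image"][190:325,270:390,::-1]
cv2.imwrite("pics/tc.png",cv2.resize(t,None,fx=5,fy=5,interpolation=cv2.INTER_CUBIC))
cv2.imwrite("pics/sc.png",cv2.resize(s,None,fx=4,fy=4,interpolation=cv2.INTER_CUBIC))
E
```

```text
(no output)
```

View pics/tc.png

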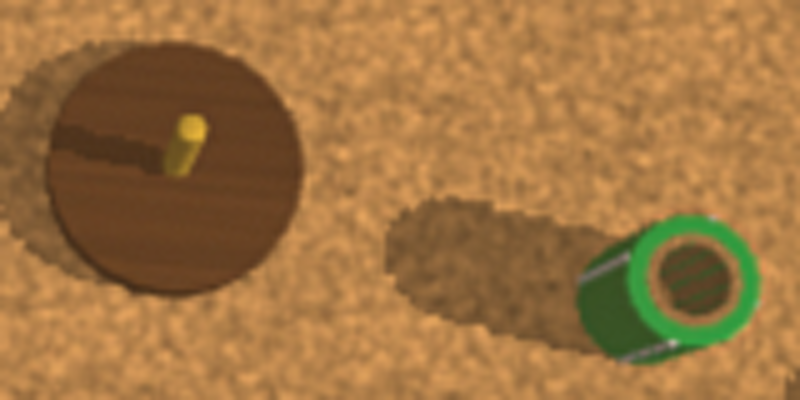

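View pics/sc.png

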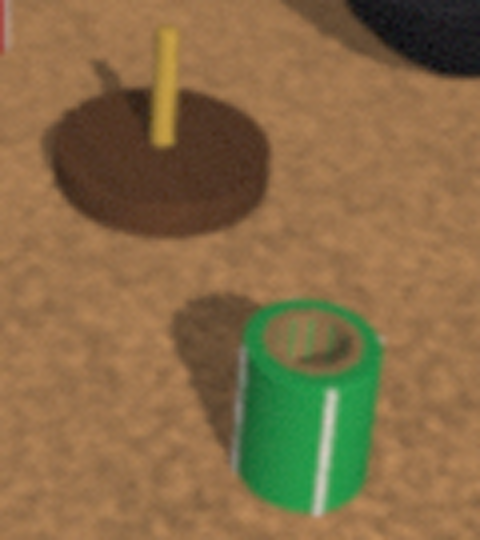

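Top crop: green rim centre (695,281), i.e. pixel (403.6,195.8); disc centre (176,167), i.e. (299.8,173.0); spindle tip (194,127), i.e. (303.4,165.0). Side crop: green rim centre (313,339), i.e. (347.9,274.4); spindle tip (167,30), i.e. (311.4,197.1).

```bash
cat >h.py <<'E'
import numpy as np,pickle
from scipy.spatial.transform import Rotation as Ro
d=pickle.load(open("c0.pkl","rb"))
def ray(n,uv):
    c=d[n];v=c["R"].T@np.linalg.solve(c["mtx"],[*uv,1]);return -c["R"].T@c["t"],v
def atz(n,uv,z):
    o,v=ray(n,uv);return o+v*(z-o[2])/v[2]
def tri(a,b):
    (o,v),(p,w)=ray("top",a),ray("side",b);s=np.linalg.lstsq(np.c_[v,-w],p-o,rcond=None)[0]
    A,B=o+v*s[0],p+w*s[1];return (A+B)/2,np.linalg.norm(A-B)
E
python3 - <<'E'
from h import *
np.set_printoptions(precision=4,suppress=True)
print("green",atz("top",(403.6,195.8),.064),atz("side",(347.9,274.4),.064),tri((403.6,195.8),(347.9,274.4)))
print("disc",atz("top",(299.8,173),.02),"tip",atz("top",(303.4,165),.086),atz("side",(311.4,197.1),.086),tri((303.4,165),(311.4,197.1)))
print("foot side",atz("side",(310.3,225.5),.02))
print("red",atz("top",(222,182),.064),"blue",atz("top",(124,187),.064))
from station import r
o=r.get_obs();R=Ro.from_rotvec(o["tcp_rot"]).as_matrix();print(R,o["ee_pos"])
E
```

```text
green [ 0.5573 -0.2875  0.064 ] [ 0.5572 -0.2866  0.064 ] (array([ 0.557 , -0.2872,  0.0646]), np.float64(0.0004675083498987968))
disc [ 0.6089 -0.0868  0.02  ] tip [ 0.6101 -0.0872  0.086 ] [ 0.6078 -0.0885  0.086 ] (array([ 0.6096, -0.087 ,  0.085 ]), np.float64(0.0015930680989411394))
foot side [ 0.6086 -0.0885  0.02  ]
red [0.577  0.0732 0.064 ] blue [0.5623 0.2703 0.064 ]
[[-0.9005  0.4348 -0.0006]
 [ 0.4348  0.9005 -0.0015]
 [-0.0001 -0.0016 -1.    ]] [0.2933 0.6075 0.3018]
```

Both views agree to within 2 mm, and the heights fit: green is at (0.557,-0.287) and the spindle at (0.609,-0.0875). I'll move out and round at height, keeping the tool's yaw.

send_rows:
  deltas:
    - {"tx":-20,"ty":-11,"claw":-1}
    - {"tx":-41,"ty":-22,"claw":-1}
    - {"tx":-41,"ty":-22,"claw":-1}
    - {"tx":-41,"ty":-22,"claw":-1}
    - {"tx":-41,"ty":-22,"claw":-1}
    - {"tx":-41,"ty":-22,"claw":-1}
    - {"tx":-41,"ty":-22,"claw":-1}
    - {"tx":-41,"ty":-22,"claw":-1}
    - {"tx":-41,"ty":-22,"claw":-1}
    - {"tx":-39,"ty":-23,"claw":-1}
  grip_force: 20

```text
validation failed for argument at $.de...
```

```bash
cat >>h.py <<'E'
def go(x,y,z):
    from station import r
    o=r.get_obs();R=Ro.from_rotvec(o["tcp_rot"]).as_matrix()
    print("t",round(o["time_s"],2),"pos",o["ee_pos"].round(4),"w",o["width"].round(4),"gf",o["grasp_force"].round(1),"j",o["joints"].round(2),"\nzax",R[:,2].round(4),"tool mm",(1e3*R.T@(np.array([x,y,z])-o["ee_pos"])).round(1))
E
python3 -c "from h import *;go(.557,-.287,.25)"
```

```text
Traceback (most recent call last):
  File "h.py", line 14, in go
    print("t",round(o["time_s"],2),"pos",o["ee_pos"].round(4),"w",o["width"].round(4),"gf",o["grasp_force"].round(1),"j",o["joints"].round(2),"\nzax",R[:,2].round(4),"tool mm",(1e3*R.T@(np.array([x,y,z])-o["ee_pos"])).round(1))
                                                                  ^^^^^^^^^^^^^^^^
AttributeError: 'float' object has no attribute 'round'
```

The rows probably need all seven keys.

send_rows:
  deltas:
    - {"tx":-20,"ty":-11,"tz":0,"ax":0,"ay":0,"az":0,"claw":-1}
    - {"tx":-41,"ty":-22,"tz":0,"ax":0,"ay":0,"az":0,"claw":-1}
    - {"tx":-41,"ty":-22,"tz":0,"ax":0,"ay":0,"az":0,"claw":-1}
    - {"tx":-41,"ty":-22,"tz":0,"ax":0,"ay":0,"az":0,"claw":-1}
    - {"tx":-41,"ty":-22,"tz":0,"ax":0,"ay":0,"az":0,"claw":-1}
    - {"tx":-41,"ty":-22,"tz":0,"ax":0,"ay":0,"az":0,"claw":-1}
    - {"tx":-41,"ty":-22,"tz":0,"ax":0,"ay":0,"az":0,"claw":-1}
    - {"tx":-41,"ty":-22,"tz":0,"ax":0,"ay":0,"az":0,"claw":-1}
    - {"tx":-41,"ty":-22,"tz":0,"ax":0,"ay":0,"az":0,"claw":-1}
    - {"tx":-39,"ty":-23,"tz":0,"ax":0,"ay":0,"az":0,"claw":-1}
  grip_force: 20

```text
time_s: 1.1
ee_pos: [0.5517, 0.2469, 0.3026]
tcp_rot: [0.703, 3.062, -0.001]
ft_force: [0.7, 0.3, -0.2]
width: 0.0879
grasp_force: 0.0
```

```bash
sed -i 's/o=r.get_obs();R=Ro/o={k:np.array(v) for k,v in r.get_obs().items()};R=Ro/; s/round(o\["time_s"\],2)/o["time_s"].round(2)/' h.py
python3 -c "from h import *;go(.557,-.287,.25)"
```

```text
t 1.1 pos [0.5517 0.2469 0.3026] w 0.0879 gf 0.0 j [-0.65  0.36  0.16  1.74 -0.06  1.05  0.65] 
zax [ 1.e-04 -5.e-04 -1.e+00] tool mm [-237.7 -478.1   52.9]
```

send_rows:
  deltas:
    - {"tx":-10,"ty":-20,"tz":0,"ax":0,"ay":0,"az":0,"claw":-1}
    - {"tx":-21,"ty":-42,"tz":0,"ax":0,"ay":0,"az":0,"claw":-1}
    - {"tx":-21,"ty":-42,"tz":0,"ax":0,"ay":0,"az":0,"claw":-1}
    - {"tx":-21,"ty":-42,"tz":0,"ax":0,"ay":0,"az":0,"claw":-1}
    - {"tx":-21,"ty":-42,"tz":0,"ax":0,"ay":0,"az":0,"claw":-1}
    - {"tx":-21,"ty":-42,"tz":0,"ax":0,"ay":0,"az":0,"claw":-1}
    - {"tx":-21,"ty":-42,"tz":0,"ax":0,"ay":0,"az":0,"claw":-1}
    - {"tx":-21,"ty":-42,"tz":0,"ax":0,"ay":0,"az":0,"claw":-1}
    - {"tx":-21,"ty":-42,"tz":0,"ax":0,"ay":0,"az":0,"claw":-1}
    - {"tx":-21,"ty":-42,"tz":0,"ax":0,"ay":0,"az":0,"claw":-1}

```text
time_s: 2.1
ee_pos: [0.5553, -0.1975, 0.3027]
tcp_rot: [-0.702, -3.062, 0.0]
ft_force: [0.8, 0.2, 2.1]
width: 0.088
grasp_force: 0.0
```

```bash
python3 -c "from h import *;go(.557,-.287,.2)"
```

```text
t 2.1 pos [ 0.5553 -0.1975  0.3027] w 0.088 gf 0.0 j [-0.03  0.35  0.34  1.78 -0.13  1.03  1.48] 
zax [-2.e-04  0.e+00 -1.e+00] tool mm [-40.5 -79.8 102.7]
```

send_rows:
  deltas:
    - {"tx":-14,"ty":-28,"tz":0,"ax":0,"ay":0,"az":0,"claw":-1}
    - {"tx":-14,"ty":-28,"tz":10,"ax":0,"ay":0,"az":0,"claw":-1}
    - {"tx":-8,"ty":-16,"tz":20,"ax":0,"ay":0,"az":0,"claw":-1}
    - {"tx":-4,"ty":-8,"tz":25,"ax":0,"ay":0,"az":0,"claw":-1}
    - {"tx":0,"ty":0,"tz":25,"ax":0,"ay":0,"az":0,"claw":-1}
    - {"tx":0,"ty":0,"tz":15,"ax":0,"ay":0,"az":0,"claw":-1}
    - {"tx":0,"ty":0,"tz":5,"ax":0,"ay":0,"az":0,"claw":-1}
    - {"tx":0,"ty":0,"tz":0,"ax":0,"ay":0,"az":0,"claw":-1}
    - {"tx":0,"ty":0,"tz":0,"ax":0,"ay":0,"az":0,"claw":-1}
    - {"tx":0,"ty":0,"tz":0,"ax":0,"ay":0,"az":0,"claw":-1}

```text
time_s: 3.1
ee_pos: [0.5587, -0.284, 0.2039]
tcp_rot: [0.7, 3.061, -0.0]
ft_force: [0.4, -0.0, -0.4]
width: 0.088
grasp_force: 0.0
```

```bash
python3 -c "from h import *;go(.557,-.287,.106)"
```

```text
t 3.1 pos [ 0.5587 -0.284   0.2039] w 0.088 gf 0.0 j [ 0.13  0.52  0.33  1.78 -0.21  0.87  1.67] 
zax [ 2.e-03 -6.e-04 -1.e+00] tool mm [ 0.4 -3.4 97.9]
```

send_rows:
  deltas:
    - {"tx":0,"ty":-3,"tz":5,"ax":0,"ay":0,"az":0,"claw":-1}
    - {"tx":0,"ty":0,"tz":15,"ax":0,"ay":0,"az":0,"claw":-1}
    - {"tx":0,"ty":0,"tz":20,"ax":0,"ay":0,"az":0,"claw":-1}
    - {"tx":0,"ty":0,"tz":20,"ax":0,"ay":0,"az":0,"claw":-1}
    - {"tx":0,"ty":0,"tz":20,"ax":0,"ay":0,"az":0,"claw":-1}
    - {"tx":0,"ty":0,"tz":12,"ax":0,"ay":0,"az":0,"claw":-1}
    - {"tx":0,"ty":0,"tz":6,"ax":0,"ay":0,"az":0,"claw":-1}
    - {"tx":0,"ty":0,"tz":0,"ax":0,"ay":0,"az":0,"claw":-1}
    - {"tx":0,"ty":0,"tz":0,"ax":0,"ay":0,"az":0,"claw":-1}
    - {"tx":0,"ty":0,"tz":0,"ax":0,"ay":0,"az":0,"claw":-1}

```text
time_s: 4.1
ee_pos: [0.5573, -0.2869, 0.1055]
tcp_rot: [0.7, 3.061, -0.0]
ft_force: [-0.8, -0.4, 0.5]
width: 0.0876
grasp_force: 0.0
```

```bash
python3 - <<'E'
from h import *;go(.557,-.287,.106)
from station import r;import cv2
a=r.get_image("side")["image"][130:370,230:450,::-1];b=r.get_image("top")["image"][130:260,330:470,::-1]
a=cv2.resize(a,None,fx=2,fy=2);b=cv2.resize(b,(360,334))
cv2.imwrite("pics/g.png",cv2.hconcat([a[:480],cv2.copyMakeBorder(b,0,480-334,0,0,0)]))
E
```

```text
t 4.1 pos [ 0.5573 -0.2869  0.1055] w 0.0876 gf 0.0 j [ 0.17  0.65  0.28  1.83 -0.26  0.7   1.72] 
zax [ 1.5e-03 -6.0e-04 -1.0e+00] tool mm [ 0.2 -0.2 -0.5]
```

View pics/g.png

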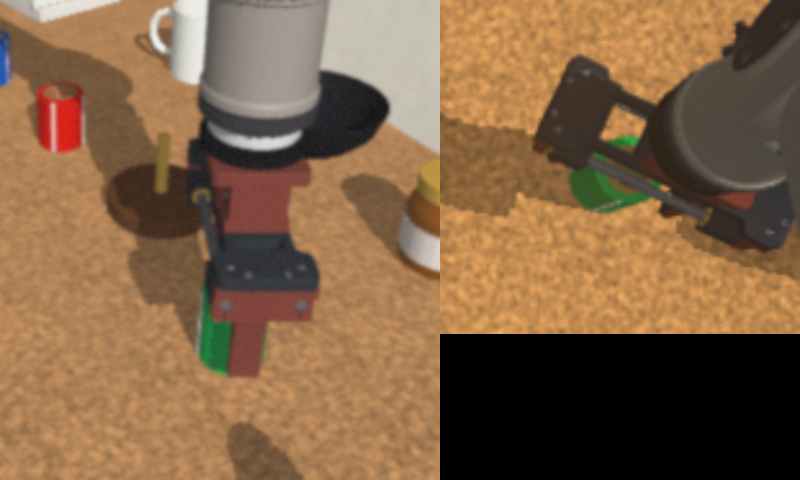

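The picture shows the fingers straddling the green roll (about (230,335) in the left panel), which is still upright and undisturbed. I'll close now.

send_rows:
  deltas:
    - {"tx":0,"ty":0,"tz":0,"ax":0,"ay":0,"az":0,"claw":1}
    - {"tx":0,"ty":0,"tz":0,"ax":0,"ay":0,"az":0,"claw":1}
    - {"tx":0,"ty":0,"tz":0,"ax":0,"ay":0,"az":0,"claw":1}
    - {"tx":0,"ty":0,"tz":0,"ax":0,"ay":0,"az":0,"claw":1}
    - {"tx":0,"ty":0,"tz":0,"ax":0,"ay":0,"az":0,"claw":1}
    - {"tx":0,"ty":0,"tz":0,"ax":0,"ay":0,"az":0,"claw":1}
    - {"tx":0,"ty":0,"tz":0,"ax":0,"ay":0,"az":0,"claw":1}
    - {"tx":0,"ty":0,"tz":0,"ax":0,"ay":0,"az":0,"claw":1}
    - {"tx":0,"ty":0,"tz":0,"ax":0,"ay":0,"az":0,"claw":1}
    - {"tx":0,"ty":0,"tz":0,"ax":0,"ay":0,"az":0,"claw":1}
  grip_force: 20

```text
time_s: 5.2
ee_pos: [0.5567, -0.2866, 0.1046]
tcp_rot: [-0.701, -3.062, -0.0]
ft_force: [-0.3, -0.2, 0.6]
width: 0.0534
grasp_force: 20.0
```

Gripped: the opening is 53 mm, which fits the 54 mm roll. Now I'll lift.

send_rows:
  deltas:
    - {"tx":0,"ty":0,"tz":-3,"ax":0,"ay":0,"az":0,"claw":1}
    - {"tx":0,"ty":0,"tz":-8,"ax":0,"ay":0,"az":0,"claw":1}
    - {"tx":0,"ty":0,"tz":-15,"ax":0,"ay":0,"az":0,"claw":1}
    - {"tx":0,"ty":0,"tz":-20,"ax":0,"ay":0,"az":0,"claw":1}
    - {"tx":0,"ty":0,"tz":-20,"ax":0,"ay":0,"az":0,"claw":1}
    - {"tx":0,"ty":0,"tz":-20,"ax":0,"ay":0,"az":0,"claw":1}
    - {"tx":0,"ty":0,"tz":-15,"ax":0,"ay":0,"az":0,"claw":1}
    - {"tx":0,"ty":0,"tz":-10,"ax":0,"ay":0,"az":0,"claw":1}
    - {"tx":0,"ty":0,"tz":-4,"ax":0,"ay":0,"az":0,"claw":1}
    - {"tx":0,"ty":0,"tz":0,"ax":0,"ay":0,"az":0,"claw":1}

```text
time_s: 6.2
ee_pos: [0.5568, -0.2865, 0.22]
tcp_rot: [0.701, 3.062, 0.0]
ft_force: [0.3, -0.5, -1.5]
width: 0.0534
grasp_force: 20.0
```

```bash
python3 -c "from h import *;go(.609,-.0875,.22)"
```

```text
t 6.2 pos [ 0.5568 -0.2865  0.22  ] w 0.0534 gf 20.0 j [ 0.13  0.5   0.34  1.77 -0.2   0.9   1.67] 
zax [ 4.e-04 -0.e+00 -1.e+00] tool mm [ 39.5 201.9  -0. ]
```

send_rows:
  deltas:
    - {"tx":2,"ty":10,"tz":0,"ax":0,"ay":0,"az":0,"claw":1}
    - {"tx":5,"ty":25,"tz":0,"ax":0,"ay":0,"az":0,"claw":1}
    - {"tx":7,"ty":36,"tz":0,"ax":0,"ay":0,"az":0,"claw":1}
    - {"tx":7,"ty":36,"tz":0,"ax":0,"ay":0,"az":0,"claw":1}
    - {"tx":7,"ty":36,"tz":0,"ax":0,"ay":0,"az":0,"claw":1}
    - {"tx":6,"ty":30,"tz":0,"ax":0,"ay":0,"az":0,"claw":1}
    - {"tx":4,"ty":20,"tz":0,"ax":0,"ay":0,"az":0,"claw":1}
    - {"tx":2,"ty":9,"tz":0,"ax":0,"ay":0,"az":0,"claw":1}
    - {"tx":0,"ty":0,"tz":0,"ax":0,"ay":0,"az":0,"claw":1}
    - {"tx":0,"ty":0,"tz":0,"ax":0,"ay":0,"az":0,"claw":1}

```text
time_s: 7.2
ee_pos: [0.6081, -0.0884, 0.2193]
tcp_rot: [-0.702, -3.061, 0.002]
ft_force: [-0.1, -0.2, -0.8]
width: 0.0536
grasp_force: 20.0
```

```bash
python3 - <<'E'
from h import *;go(.609,-.0875,.126)
from station import r;import cv2
a=r.get_image("side")["image"][110:260,230:380,::-1];b=r.get_image("top")["image"][120:220,240:350,::-1]
a=cv2.resize(a,(450,450));b=cv2.resize(b,(330,300))
cv2.imwrite("pics/s.png",cv2.hconcat([a,cv2.copyMakeBorder(b,0,150,0,0,0)]))
E
```

```text
t 7.2 pos [ 0.6081 -0.0884  0.2193] w 0.0536 gf 20.0 j [-0.19  0.48  0.31  1.8  -0.18  0.89  1.32] 
zax [-9.e-04 -8.e-04 -1.e+00] tool mm [-0.5  1.3 93.3]
```

View pics/s.png

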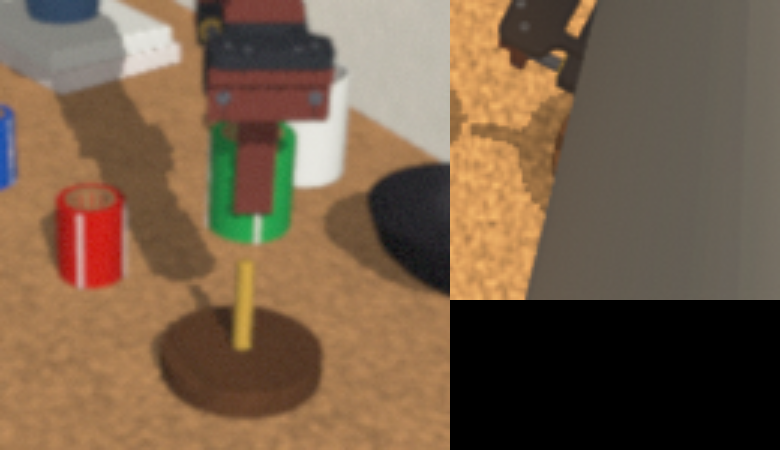

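The roll hangs straight above the spindle in the side view: roll axis about column 251, spindle tip 245, leaning slightly with perspective. That is under 3 mm off against 9 mm of clearance. The top view is blocked by the arm. I'll lower most of the way.

send_rows:
  deltas:
    - {"tx":0,"ty":1,"tz":3,"ax":0,"ay":0,"az":0,"claw":1}
    - {"tx":0,"ty":0,"tz":8,"ax":0,"ay":0,"az":0,"claw":1}
    - {"tx":0,"ty":0,"tz":10,"ax":0,"ay":0,"az":0,"claw":1}
    - {"tx":0,"ty":0,"tz":10,"ax":0,"ay":0,"az":0,"claw":1}
    - {"tx":0,"ty":0,"tz":10,"ax":0,"ay":0,"az":0,"claw":1}
    - {"tx":0,"ty":0,"tz":10,"ax":0,"ay":0,"az":0,"claw":1}
    - {"tx":0,"ty":0,"tz":10,"ax":0,"ay":0,"az":0,"claw":1}
    - {"tx":0,"ty":0,"tz":8,"ax":0,"ay":0,"az":0,"claw":1}
    - {"tx":0,"ty":0,"tz":4,"ax":0,"ay":0,"az":0,"claw":1}
    - {"tx":0,"ty":0,"tz":0,"ax":0,"ay":0,"az":0,"claw":1}

```text
time_s: 8.3
ee_pos: [0.6087, -0.0863, 0.146]
tcp_rot: [-0.7, -3.062, 0.0]
ft_force: [-0.2, -0.3, -1.0]
width: 0.0536
grasp_force: 20.0
```

```bash
python3 - <<'E'
from h import *;go(.609,-.0875,.125)
from station import r;import cv2
a=r.get_image("side")["image"][130:260,230:380,::-1]
cv2.imwrite("pics/l.png",cv2.resize(a,(600,520)))
E
```

```text
t 8.3 pos [ 0.6087 -0.0863  0.146 ] w 0.0536 gf 20.0 j [-0.16  0.58  0.28  1.84 -0.22  0.75  1.35] 
zax [-0.001  0.    -1.   ] tool mm [-0.8 -0.9 21. ]
```

View pics/l.png

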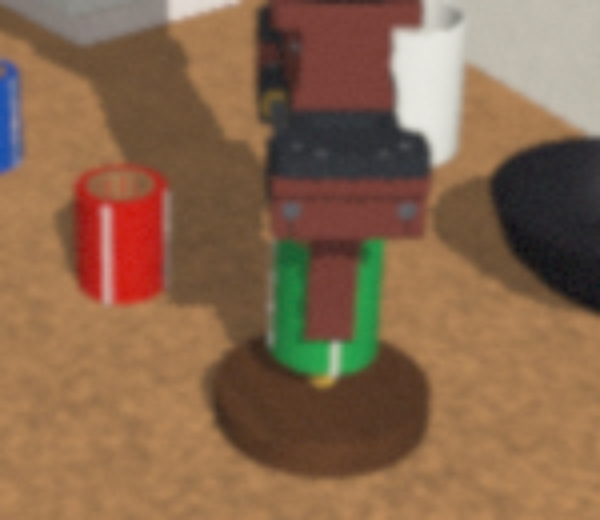

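The roll is over the spindle: the brass foot shows just under its rim at (322,381), with no side force. I'll seat it for the last 21 mm.

send_rows:
  deltas:
    - {"tx":0,"ty":-1,"tz":4,"ax":0,"ay":0,"az":0,"claw":1}
    - {"tx":0,"ty":0,"tz":5,"ax":0,"ay":0,"az":0,"claw":1}
    - {"tx":0,"ty":0,"tz":4,"ax":0,"ay":0,"az":0,"claw":1}
    - {"tx":0,"ty":0,"tz":3,"ax":0,"ay":0,"az":0,"claw":1}
    - {"tx":0,"ty":0,"tz":2,"ax":0,"ay":0,"az":0,"claw":1}
    - {"tx":0,"ty":0,"tz":1,"ax":0,"ay":0,"az":0,"claw":1}
    - {"tx":0,"ty":0,"tz":1,"ax":0,"ay":0,"az":0,"claw":1}
    - {"tx":0,"ty":0,"tz":1,"ax":0,"ay":0,"az":0,"claw":1}
    - {"tx":0,"ty":0,"tz":0,"ax":0,"ay":0,"az":0,"claw":1}
    - {"tx":0,"ty":0,"tz":0,"ax":0,"ay":0,"az":0,"claw":1}

```text
time_s: 9.35
ee_pos: [0.6086, -0.0873, 0.1257]
tcp_rot: [0.701, 3.062, 0.0]
ft_force: [0.1, 0.4, -1.2]
width: 0.0537
grasp_force: 20.0
```

send_rows:
  deltas:
    - {"tx":0,"ty":0,"tz":0.5,"ax":0,"ay":0,"az":0,"claw":1}
    - {"tx":0,"ty":0,"tz":0.5,"ax":0,"ay":0,"az":0,"claw":1}
    - {"tx":0,"ty":0,"tz":0.5,"ax":0,"ay":0,"az":0,"claw":1}
    - {"tx":0,"ty":0,"tz":0,"ax":0,"ay":0,"az":0,"claw":1}
    - {"tx":0,"ty":0,"tz":0,"ax":0,"ay":0,"az":0,"claw":1}
    - {"tx":0,"ty":0,"tz":0,"ax":0,"ay":0,"az":0,"claw":1}
    - {"tx":0,"ty":0,"tz":0,"ax":0,"ay":0,"az":0,"claw":1}
    - {"tx":0,"ty":0,"tz":0,"ax":0,"ay":0,"az":0,"claw":1}
    - {"tx":0,"ty":0,"tz":0,"ax":0,"ay":0,"az":0,"claw":1}
    - {"tx":0,"ty":0,"tz":0,"ax":0,"ay":0,"az":0,"claw":1}

```text
time_s: 10.35
ee_pos: [0.6086, -0.0873, 0.1246]
tcp_rot: [0.701, 3.062, 0.0]
ft_force: [-1.4, 0.6, 6.1]
width: 0.0536
grasp_force: 20.0
```

The upward force has risen to 6 N at the expected height, so the roll is seated. I'll release it.

send_rows:
  deltas:
    - {"tx":0,"ty":0,"tz":0,"ax":0,"ay":0,"az":0,"claw":-1}
    - {"tx":0,"ty":0,"tz":0,"ax":0,"ay":0,"az":0,"claw":-1}
    - {"tx":0,"ty":0,"tz":0,"ax":0,"ay":0,"az":0,"claw":-1}
    - {"tx":0,"ty":0,"tz":0,"ax":0,"ay":0,"az":0,"claw":-1}
    - {"tx":0,"ty":0,"tz":0,"ax":0,"ay":0,"az":0,"claw":-1}
    - {"tx":0,"ty":0,"tz":0,"ax":0,"ay":0,"az":0,"claw":-1}
    - {"tx":0,"ty":0,"tz":0,"ax":0,"ay":0,"az":0,"claw":-1}
    - {"tx":0,"ty":0,"tz":0,"ax":0,"ay":0,"az":0,"claw":-1}
    - {"tx":0,"ty":0,"tz":0,"ax":0,"ay":0,"az":0,"claw":-1}
    - {"tx":0,"ty":0,"tz":0,"ax":0,"ay":0,"az":0,"claw":-1}

```text
time_s: 11.35
ee_pos: [0.6085, -0.0872, 0.1241]
tcp_rot: [-0.701, -3.062, -0.0]
ft_force: [0.6, -1.2, -0.1]
width: 0.088
grasp_force: 0.0
```

send_rows:
  deltas:
    - {"tx":0,"ty":0,"tz":-4,"ax":0,"ay":0,"az":0,"claw":-1}
    - {"tx":0,"ty":0,"tz":-10,"ax":0,"ay":0,"az":0,"claw":-1}
    - {"tx":0,"ty":0,"tz":-20,"ax":0,"ay":0,"az":0,"claw":-1}
    - {"tx":0,"ty":0,"tz":-25,"ax":0,"ay":0,"az":0,"claw":-1}
    - {"tx":0,"ty":0,"tz":-25,"ax":0,"ay":0,"az":0,"claw":-1}
    - {"tx":0,"ty":0,"tz":-20,"ax":0,"ay":0,"az":0,"claw":-1}
    - {"tx":0,"ty":0,"tz":-10,"ax":0,"ay":0,"az":0,"claw":-1}
    - {"tx":0,"ty":0,"tz":-4,"ax":0,"ay":0,"az":0,"claw":-1}
    - {"tx":0,"ty":0,"tz":0,"ax":0,"ay":0,"az":0,"claw":-1}
    - {"tx":0,"ty":0,"tz":0,"ax":0,"ay":0,"az":0,"claw":-1}

```text
time_s: 12.35
ee_pos: [0.6081, -0.0871, 0.2412]
tcp_rot: [-0.7, -3.061, 0.0]
ft_force: [-0.5, -0.4, -0.0]
width: 0.0879
grasp_force: 0.0
```

```bash
python3 - <<'E'
from station import r;import cv2
a=r.get_image("side")["image"][110:260,190:380,::-1]
cv2.imwrite("pics/f.png",cv2.resize(a,None,fx=4,fy=4))
E
```

```text
(no output)
```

View pics/f.png

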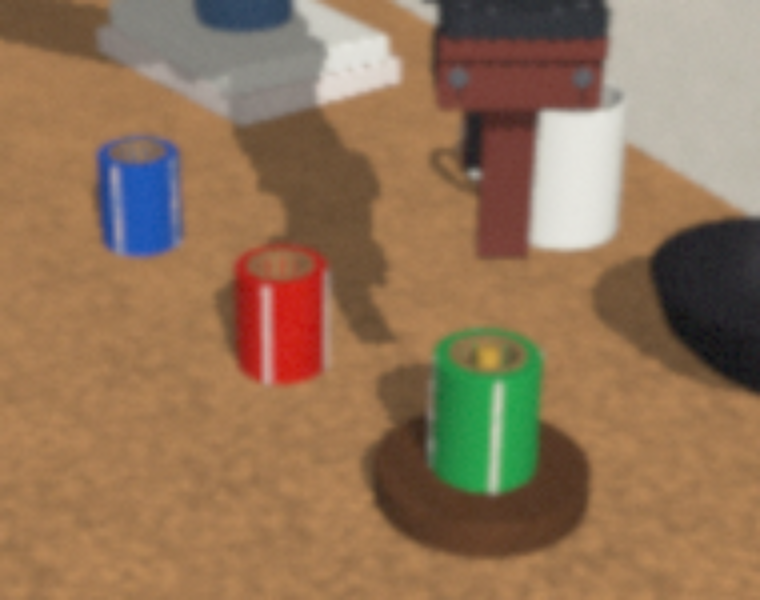

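The green roll sits upright and flush on the base, with the spindle tip centred in its bore at (488,357). Red and blue haven't moved, and the gripper is clear.

```bash
python3 -c "
from station import r
print(r.close_job())"
```

```text
the job is handed in; nothing more can be done
None
```

I loaded the green roll onto the spindle, holding it until it sat flush on the base and then letting go. The blue and red rolls were left untouched, and I handed the job in at about 12.4 s (no verdict was returned).

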